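# Open the sprung till drawer and catch it as it pops

### The arm

A 6-joint arm with a two-finger parallel gripper is mounted at the origin on the work surface. World frame = base frame: x ahead of the robot, y to its left, z up, the work surface at z = 0. Lengths are in mm, angles in rad, forces in N, time in s.
With the tool pointing down it reaches from about 250 to 800 mm from the base axis. Payload 3.9 kg.
Tool frame: the origin (TCP) lies at the centre of the arm's flange, where the gripper is bolted on; the fingertips stand 173 mm ahead of it and the grasp point (between the pads) lies 155 mm ahead of it; z points along the fingers, y is the line along which they close (so a half turn about z gives the same grasp; the last joint's range is limited). The gripper opens to 85 mm and grips with 20 to 120 N. Pads are 22 mm wide; open, the fingers measure 114 mm over their backs; the gripper's body (76 mm by 85 mm) begins 54 mm behind the grasp point. The pads swing forward as they close: fully open they stand 13 mm farther back than shut.
Start: joints at [-1.111, 0.26, -0.138, 1.173, 0, 1.571], TCP at [232.973, -470.467, 404.704] pointing down, gripper open.
Joint ranges: [-2.78, 2.78], [-0.83, 1.72], [-1.28, 1.37], [-1.9, 2.12], [-1.57, 1.48], [-3.14, 3.14]. Speed limits (rad/s): [2.57, 2.57, 3.14, 3.14, 3.14, 3.14].

### API

Orientations are given as a rotation vector (axis times angle).
In Python, from station import r gives the robot as it stands. The module is installed in compiled form; this text tells all that it offers.
- The arm moves only by the tool send_rows, never from a script. Its argument "steps" is a list of rows, each a list of 7 numbers: the shift along the world's x, y, z in mm, then the turn, a rotation vector about the world's x, y, z in rad, then the opening in per cent of the stroke, from 0 (shut) to 100 (fully open). A call has 1 to 12 rows; each row is the pose to reach, as a shift and turn from the pose commanded when the call began; what a row does not reach only later rows make up. A row lasts 1/12 s, in which the tool goes at most 41.7 mm and 7.16 degrees, less where a joint would pass 70% of its speed; a pose out of reach is approached as far as the arm can. A call with a gripper value outside its range is refused whole. The fingers move at their own pace and stop on an object; "newtons" is the grip in N (left out, the last holds). Time passes only in rows, so rows that repeat a pose let the fingers close. It gives the time, the measured TCP pose, the force, the opening and the grip force at its end, in the units of the state.
- r.read_state(): the state, without advancing time (a new reading comes with each control period).
- r.capture(name): name is "side" or "top" or "wrist"; returns a dict with "pixels" (420x560x3 uint8, red, green, blue), "fx", "fy", "cx", "cy" (pixels), "view" (4x4, takes a point from world to camera coordinates). Camera axes: x right, y down, z forward; pixel columns grow to the right and rows downward; lengths in mm; the calibration is good to about 2 mm. A picture is of the moment at which its call begins. There is no depth.
- r.finish_job(): hands the job in; it is judged then, once.
The state is a dict: "t": time; "qpos": joint angles; "qd": joint speeds; "joint_torque": joint torques, N m; "position": TCP position; "ee_rot": TCP orientation; "force": force on the tool from outside, world axes, zero at the start; "torque": the same for the moment, N m; "gripper_width": finger opening in mm; "gripper_force": force on a finger pad.
Only numpy, scipy, OpenCV 4.12 (cv2) and the standard library are available. Lean on these libraries where they do the work, as an engineer would, in place of code of your own. Each camera call takes 0.05 s, during which the arm holds its last target. There are 200 camera calls.

### The job

Open the till on the stall table without letting its drawer fly out and make the coins jump: push in the red release button on its front with one finger, and catch the drawer front with your other finger the moment it springs out, before it has come out more than about two centimetres. Keep it caught for a moment, then ease the drawer slowly out to its stop, fully open, and take your hand away. Do not disturb the things standing on and around the till.

Things in the scene. Friction and masses are not known exactly. Their poses are not given: they have to be found in the camera images.
- till: Cash-drawer case, charcoal with a light grey front, 340 mm deep (x) x 330 wide (y) x 84 tall, fixed to the table. Origin: centre of its underside, on the table; z up, -x out of its front, towards the robot (yaw within 0.3 rad). The flat front plane lies 170 mm from the origin along -x: on the robot's right (-y) a fixed upright 48 mm wide with the red release button, the rest is the drawer front, flush with it.
- button_face (a point): Centre of the face of the red round release button, 24 mm in diameter; moves with it. In the till's axes: y = -141 mm, 47 mm above the table, 14 mm in front of the front plane when not pressed. The button is pushed in along the till's +x (level, away from the robot).
- till_button (a joint): Travel of the release button in m: 0 out, 0.008 fully in; a spring returns it. It takes about 2 N to start and 5.6 N at the bottom. The drawer is let go when it has been pushed in about 5 mm.
- drawer_front: Flat light grey front panel of the drawer, 266 mm wide (y) x 68 tall x 20 thick, 10 to 78 mm above the table, no handle. Origin: 6 mm behind its outer face, 44 mm above the table, at the till's y = 0; axes as the till's. It reaches from y = -115 mm (its near edge is 26 mm beside the button's centre) to y = +151 mm, and moves along the till's -x as the drawer opens.
- till_drawer (a joint): Opening of the drawer in m: 0 shut and latched, 0.100 fully open at its stop. A spring pushes it out along the till's -x with about 7 N when shut and 4 N at the stop, where it stays by itself; it weighs about 1.6 kg. Let go freely it reaches 0.4 m/s within 30 mm and hits the stop in about a third of a second. Pushed fully home (about 20 N) it latches again.
- glass: Bystander: an empty tea glass, 62 mm across the rim, 85 mm tall, on the table beside the front right corner of the till. Origin: centre of its foot.
- terminal: Bystander: a black card payment terminal, 165 x 78 x 48 mm, lying on the left part of the till's top, well behind its front edge. Origin: centre of its underside.
- spectacle_case: Bystander: a brown spectacle case, 160 x 62 x 38 mm, lying across the right part of the till's top. Origin: centre of its underside.
- stapler: Bystander: a blue desk stapler, 145 x 36 x 64 mm, on the table left of the till. Origin: centre of its underside.
- ledger: Bystander: an open ledger with a green pen on it, 215 x 310 mm, 25 mm high, on the table in front of the till's left end and to the left of it. Origin: centre of its underside.
- bottle: Bystander: a water bottle with blue label and cap, 75 mm across, 256 mm tall, left of the till. Origin: centre of its foot.
- calculator: Bystander: a grey desk calculator, 150 x 105 x 32 mm, on the table in front and to the right of the till. Origin: centre of its underside.
- stamp: Bystander: a wooden hand stamp, 38 mm across, 68 mm tall, standing close to the till's right side. Origin: centre of its foot.

How it is judged:
By the outcome, as a careful person would: the job done as asked, in the order asked, and still so for the second after the job is handed in, with the robot touching nothing.
It also fails if it takes over 45 s, if anything falls off the work surface, if the arm or the gripper's body presses on something with over 40 N, if the wrist force passes 120 N, or if a joint passes its speed limit or range.

## Working session

There is one attempt and no reset: what is moved stays moved. The work goes in short steps, Python scripts to look and compute and a tool call to move; the robot and the scene stay as the last step left them, time stands still between calls to the robot, and variables do not carry over. Pictures are saved under pics/ and viewed, at most 10 in all, crops included, and the job is handed in when it is done.

Besides the shell and the picture viewer there is one more tool, called after "Request:" as name(argument=value, ...), one argument or row to a line, values as JSON. send_rows: Moves the arm, as the interface text tells. Its arguments: {"type":"object","properties":{"steps":{"type":"array","items":{"type":"array","items":{"type":"number"}}},"newtons":{"type":"number"}},"required":["steps"]}

```bash
mkdir -p pics
python3 - <<'E'
from station import r
import cv2,numpy as np,pickle
d={}
for n in("side","top","wrist"):
    c=r.capture(n);d[n]=c;cv2.imwrite(f"pics/{n}0.png",c["pixels"][:,:,::-1])
    print(n,c["fx"],c["cx"],c["cy"],np.round(c["view"],3).tolist())
pickle.dump(d,open("c0.pkl","wb"))
s=r.read_state();print(s)
a=np.hstack([d["side"]["pixels"],d["top"]["pixels"]])
E
```

```text
side 527.4436078547636 281.366945441044 208.32195680415697 [[-0.797, -0.604, 0.003, 459.686], [-0.418, 0.547, -0.726, 261.895], [0.437, -0.58, -0.688, 1456.051], [0.0, 0.0, 0.0, 1.0]]
top 517.1399947169567 261.84359756008365 208.36045805319193 [[0.009, -1.0, 0.004, 28.666], [-0.991, -0.01, -0.133, 584.549], [0.134, -0.003, -0.991, 1492.785], [0.0, 0.0, 0.0, 1.0]]
wrist 327.04756863645423 282.89602965868374 210.2249730645564 [[0.444, -0.896, -0.002, -524.484], [-0.861, -0.428, 0.276, -36.809], [-0.248, -0.12, -0.961, 378.568], [0.0, 0.0, 0.0, 1.0]]
{'t': 0.15, 'qpos': array([-1.11100263e+00,  2.60556789e-01, -1.39078509e-01,  1.17271549e+00,
        1.97175161e-05,  1.57082073e+00]), 'qd': array([-0.00056914, -0.0019242 ,  0.00512179,  0.00119156,  0.00066059,
       -0.00093345]), 'joint_torque': array([ 3.80374627e-05, -4.06007516e+01,  2.54166824e+01,  1.26726352e-02,
        8.68126835e-05, -1.19705206e-05]), 'position': array([ 232.86137974, -470.23823996,  404.04132479]), 'ee_rot': array([-3.05746764e+00, -7.15513712e-01,  5.26033963e-04]), 'force': array([-0.5728306 , -0.16459002, -0.28296421]), 'torque': array([-0.0027101 ,  0.00528013, -0.01928376]), 'gripper_force': 0.0, 'gripper_width': 85.55534508001647}
```

View pics/side0.png

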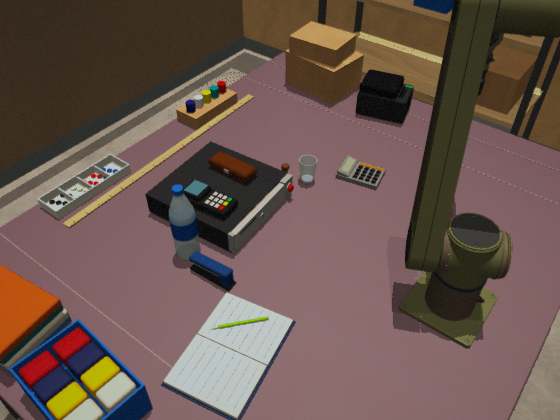

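View pics/top0.png

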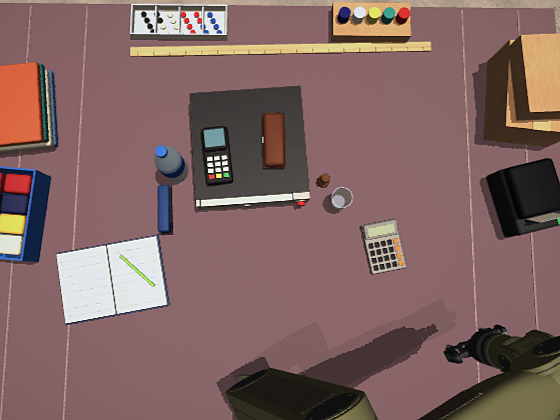

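The top view shows the till at columns 190–310, rows 87–208, with the button at about (301,203) and the glass at (341,198). In the side view the button is at about (291,187). I'll enlarge both.

Run:
```python
import cv2,numpy as np,pickle
d=pickle.load(open("c0.pkl","rb"))
t=d["top"]["pixels"][75:225,180:360,::-1]; s=d["side"]["pixels"][140:250,140:330,::-1]
cv2.imwrite("pics/t1.png",cv2.resize(t,None,fx=4,fy=4,interpolation=cv2.INTER_CUBIC))
cv2.imwrite("pics/s1.png",cv2.resize(s,None,fx=4,fy=4,interpolation=cv2.INTER_CUBIC))
```

```text
(no output)
```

View pics/t1.png

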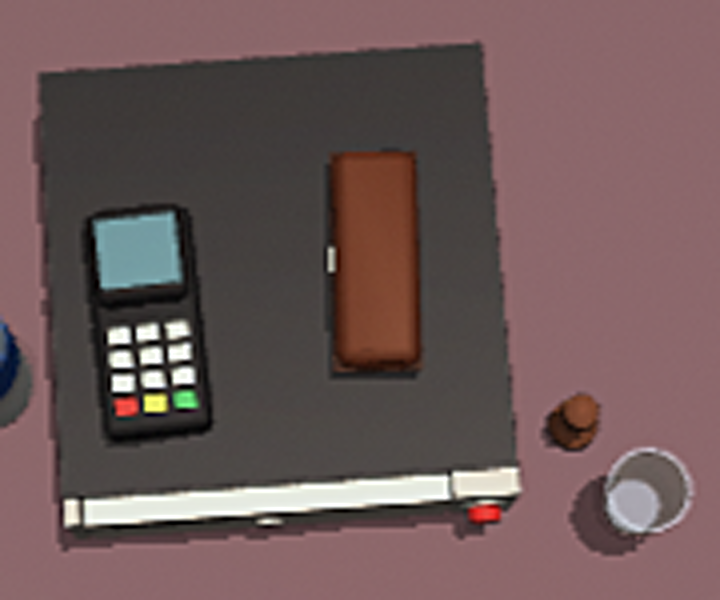

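View pics/s1.png

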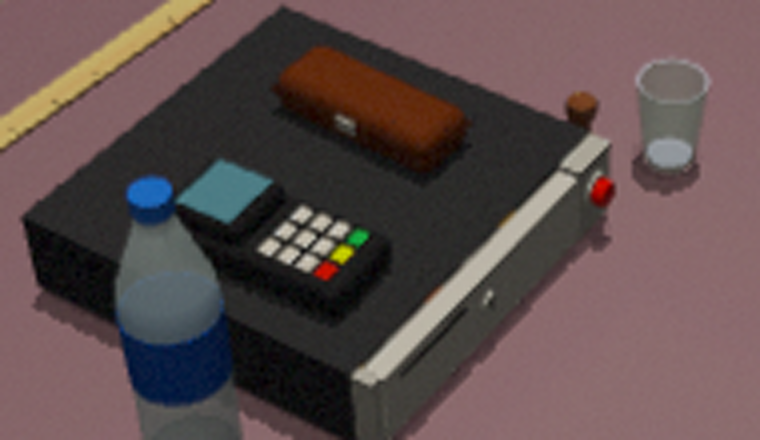

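The top crop puts the button at (485,513), the front top corners at (520,494) and (63,527), and the glass rim at (649,490). In the side crop the button is at (603,191), the front-right top corner at (609,143) and the glass foot at (668,155).

```bash
cat > h.py <<'E'
import numpy as np,pickle
from scipy.optimize import least_squares
d=pickle.load(open("c0.pkl","rb"))
def proj(n,p):
    c=d[n];p=np.atleast_2d(p);q=p@c["view"][:3,:3].T+c["view"][:3,3]
    return np.c_[c["fx"]*q[:,0]/q[:,2]+c["cx"],c["fy"]*q[:,1]/q[:,2]+c["cy"]]
def px(n,x,y):
    o={"top":(180,75),"side":(140,140)}[n];return np.array([o[0]+(x+.5)/4-.5,o[1]+(y+.5)/4-.5])
def tri(a,b,g=(550,-100,50)):
    return least_squares(lambda p:np.r_[proj("top",p)[0]-a,proj("side",p)[0]-b],g)
E
python3 - <<'E'
from h import *
H=84
M=[("top",(-170,165,H),(63,527)),("top",(-170,-165,H),(520,494)),("top",(170,165,H),(40,73)),("top",(170,-165,H),(481,43)),("top",(-184,-141,47),(485,516)),
("side",(170,165,H),(25,218)),("side",(170,-165,H),(283,7)),("side",(-170,-165,H),(609,143)),("side",(-170,165,H),(380,380)),("side",(-184,-141,47),(604,191))]
def W(v,l):
    x,y,a,z=v;c,s=np.cos(a),np.sin(a);return np.array([x+c*l[0]-s*l[1],y+s*l[0]+c*l[1],l[2]+z])
f=lambda v:np.concatenate([proj(n,W(v,l))[0]-px(n,*p) for n,l,p in M])
q=least_squares(f,[600,50,0,0],loss="soft_l1");print(q.x,np.round(f(q.x).reshape(-1,2),1).tolist())
v=q.x
print("button",W(v,(-184,-141,47)))
b=tri(px("top",485,513),px("side",603,191));print("button tri",b.x,b.cost)
print("edge",W(v,(-170,-115,44)))
g=tri(px("top",649,490),px("side",672,78));print("glass rim",g.x,g.cost)
g=tri(px("top",633,507),px("side",668,155));print("glass foot",g.x,g.cost)
g=tri(px("top",582,412),px("side",581,108));print("stamp top",g.x,g.cost)
E
```

```text
[ 7.66009212e+02  7.43995956e+01  8.56876562e-02 -5.04517146e-01] [[0.5, -0.1], [0.5, -0.5], [-0.6, 0.0], [0.1, -0.4], [0.3, 1.3], [-0.7, -0.1], [-0.3, -0.2], [0.7, -0.9], [-1.6, 1.6], [1.5, 1.2]]
button [594.75147706 -81.83032546  46.49548285]
button tri [600.585141   -80.43416598  49.33169566] 0.011941110711884032
edge [606.47495814 -54.72755823  43.49548285]
glass rim [ 612.99626957 -194.96976382   89.27923255] 0.07911443669581626
glass foot [ 613.70362766 -196.20528694    3.31634455] 0.14232733694449315
stamp top [ 676.40026283 -151.83460308   53.50021555] 0.03775324783325671
```

```bash
cat > tgt.py <<'E'
import numpy as np
from scipy.spatial.transform import Rotation as R
A=.0857; TH=.5
B=np.array([597.,-81.,48.])   # button face
c,s=np.cos(A),np.sin(A);ct,st=np.cos(TH),np.sin(TH)
F=np.array([c,s,0]);L=np.array([-s,c,0])
RT=np.c_[[st*c,st*s,ct],[s,-c,0],[ct*c,ct*s,-st]]
def tcp(gap,tip=160,up=11):   # tip's upper corner of right finger 'gap' before the button
    return B-F*gap+L*49.75-RT[:,2]*tip-RT[:,0]*up
E
python3 - <<'E'
from tgt import *
from station import r
q=r.read_state();P=q["position"];R0=R.from_rotvec(q["ee_rot"])
for g,dz in((60,150),(60,0),(25,0)):
    print(g,dz,np.round(tcp(g)+[0,0,dz]-P,1),np.round((R.from_matrix(RT)*R0.inv()).as_rotvec(),4))
E
```

```text
60 150 [ 154.9  421.2 -139. ] [ 0.2886 -1.0372 -0.3383]
60 0 [ 154.9  421.2 -289. ] [ 0.2886 -1.0372 -0.3383]
25 0 [ 189.8  424.2 -289. ] [ 0.2886 -1.0372 -0.3383]
```

Request:
send_rows(
  steps=[
    [14, 38, -12, 0.026, -0.094, -0.031, 100],
    [28, 76, -24, 0.052, -0.188, -0.062, 100],
    [42, 114, -36, 0.078, -0.282, -0.092, 100],
    [56, 152, -48, 0.105, -0.376, -0.123, 100],
    [70, 190, -60, 0.131, -0.47, -0.154, 100],
    [84, 228, -72, 0.157, -0.564, -0.184, 100],
    [98, 266, -84, 0.183, -0.658, -0.215, 100],
    [112, 304, -96, 0.21, -0.752, -0.246, 100],
    [126, 342, -108, 0.236, -0.846, -0.277, 100],
    [140, 380, -120, 0.262, -0.94, -0.308, 100],
    [155, 421, -139, 0.289, -1.037, -0.338, 100],
    [155, 421, -139, 0.289, -1.037, -0.338, 100],
  ],
)

```text
t: 1.15
position: [375.8, -104.4, 285.5]
ee_rot: [-2.726, -0.153, -1.484]
force: [0.6, -1.2, -0.9]
gripper_width: 85.3
gripper_force: 0.0
```

```bash
cat > st.py <<'E'
from tgt import *
from station import r
q=r.read_state();P=q["position"];R0=R.from_rotvec(q["ee_rot"])
print(round(q["t"],2),P.round(1),q["qpos"].round(2),q["force"].round(1),q["gripper_width"].round(1))
for g in(60,25,5,0):print(g,np.round(tcp(g)-P,1),np.round((R.from_matrix(RT)*R0.inv()).as_rotvec(),4))
E
python3 st.py
```

```text
Traceback (most recent call last):
  File "st.py", line 4, in <module>
    print(round(q["t"],2),P.round(1),q["qpos"].round(2),q["force"].round(1),q["gripper_width"].round(1))
                                                                            ^^^^^^^^^^^^^^^^^^^^^^^^
AttributeError: 'float' object has no attribute 'round'
```

```bash
sed -i 's/q\["gripper_width"\].round(1)/q["gripper_width"]/' st.py; python3 st.py
```

```text
1.15 [ 375.8 -104.4  285.5] [-0.43  0.01 -1.25 -0.61  0.43  2.82] [ 0.6 -1.2 -0.9] 85.34982406620628
60 [  12.    55.4 -170.4] [ 0.0238 -0.0725 -0.0163]
25 [  46.8   58.4 -170.4] [ 0.0238 -0.0725 -0.0163]
5 [  66.8   60.1 -170.4] [ 0.0238 -0.0725 -0.0163]
0 [  71.7   60.5 -170.4] [ 0.0238 -0.0725 -0.0163]
```

Request:
send_rows(
  steps=[
    [12, 18, 0, 0.024, -0.072, -0.016, 100],
    [24, 36, 0, 0.024, -0.072, -0.016, 100],
    [32, 56, -20, 0.024, -0.072, -0.016, 100],
    [32, 56, -45, 0.024, -0.072, -0.016, 100],
    [32, 56, -70, 0.024, -0.072, -0.016, 100],
    [32, 56, -90, 0.024, -0.072, -0.016, 100],
    [32, 56, -90, 0.024, -0.072, -0.016, 100],
    [32, 56, -90, 0.024, -0.072, -0.016, 100],
  ],
)

```text
t: 1.82
position: [448.0, -62.1, 224.7]
ee_rot: [-2.687, -0.127, -1.519]
force: [-0.2, -0.2, 0.0]
gripper_width: 85.5
gripper_force: 0.0
```

```bash
python3 st.py
```

```text
1.82 [448.  -62.1 224.7] [-0.23  0.34 -1.28 -1.05  0.28  2.97] [-0.2 -0.2  0. ] 85.52996858334174
60 [ -60.2   13.1 -109.7] [-0.0012 -0.0421 -0.0118]
25 [ -25.3   16.1 -109.7] [-0.0012 -0.0421 -0.0118]
5 [  -5.4   17.8 -109.7] [-0.0012 -0.0421 -0.0118]
0 [  -0.4   18.2 -109.7] [-0.0012 -0.0421 -0.0118]
```

```bash
sed -i 's/TH=.5/TH=1.2/' tgt.py; python3 st.py
```

```text
1.82 [448.  -62.1 224.7] [-0.23  0.34 -1.28 -1.05  0.28  2.97] [-0.2 -0.2  0. ] 85.52996858334174
60 [ 17.   19.7 -31.6] [-0.065   0.655  -0.0096]
25 [ 51.8  22.7 -31.6] [-0.065   0.655  -0.0096]
5 [ 71.8  24.4 -31.6] [-0.065   0.655  -0.0096]
0 [ 76.7  24.8 -31.6] [-0.065   0.655  -0.0096]
```

Request:
send_rows(
  steps=[
    [0, 5, 10, -0.011, 0.11, 0, 100],
    [0, 10, 20, -0.022, 0.22, 0, 100],
    [0, 15, 20, -0.033, 0.33, -0.005, 100],
    [0, 20, 20, -0.044, 0.44, -0.005, 100],
    [10, 20, 10, -0.055, 0.55, -0.01, 100],
    [20, 20, 0, -0.065, 0.655, -0.01, 100],
    [30, 20, -10, -0.065, 0.655, -0.01, 100],
    [30, 20, -10, -0.065, 0.655, -0.01, 100],
    [30, 20, -10, -0.065, 0.655, -0.01, 100],
    [30, 20, -10, -0.065, 0.655, -0.01, 100],
  ],
)

```text
t: 2.65
position: [476.8, -42.1, 216.2]
ee_rot: [-3.069, -0.132, -0.583]
force: [-0.7, -0.1, -0.4]
gripper_width: 85.4
gripper_force: 0.0
```

```bash
python3 st.py
```

```text
2.65 [476.8 -42.1 216.2] [-0.11  0.24 -0.8   0.16  0.07  2.96] [-0.7 -0.1 -0.4] 85.38646625217874
60 [-11.9  -0.3 -23. ] [0.0003 0.005  0.0001]
25 [ 23.    2.7 -23. ] [0.0003 0.005  0.0001]
5 [ 42.9   4.4 -23. ] [0.0003 0.005  0.0001]
0 [ 47.9   4.9 -23. ] [0.0003 0.005  0.0001]
```

Request:
send_rows(
  steps=[
    [8, 1, -8, 0, 0.005, 0, 100],
    [16, 2, -16, 0, 0.005, 0, 100],
    [23, 3, -21, 0, 0.005, 0, 100],
    [23, 3, -21, 0, 0.005, 0, 100],
    [23, 3, -21, 0, 0.005, 0, 100],
  ],
)

```text
t: 3.07
position: [500.6, -39.1, 194.5]
ee_rot: [-3.071, -0.132, -0.572]
force: [-0.3, -0.4, -1.1]
gripper_width: 85.3
gripper_force: 0.0
```

```bash
python3 st.py
python3 - <<'E'
from station import r
import cv2,numpy as np,pickle
d={n:r.capture(n) for n in("side","wrist","top")}
pickle.dump(d,open("c1.pkl","wb"))
s=cv2.resize(d["side"]["pixels"][150:250,200:330,::-1],(800,600)[:2] and (780,600),interpolation=cv2.INTER_CUBIC)
cv2.imwrite("pics/s2.png",s);cv2.imwrite("pics/w2.png",d["wrist"]["pixels"][:,:,::-1])
E
```

```text
3.07 [500.6 -39.1 194.5] [-0.1   0.31 -0.78  0.12  0.07  2.97] [-0.3 -0.4 -1.1] 85.3375130819443
60 [-35.6  -3.3  -1.4] [ 0.0005 -0.0027 -0.0002]
25 [-0.7 -0.3 -1.4] [ 0.0005 -0.0027 -0.0002]
5 [19.2  1.4 -1.4] [ 0.0005 -0.0027 -0.0002]
0 [24.2  1.8 -1.4] [ 0.0005 -0.0027 -0.0002]
```

View pics/s2.png

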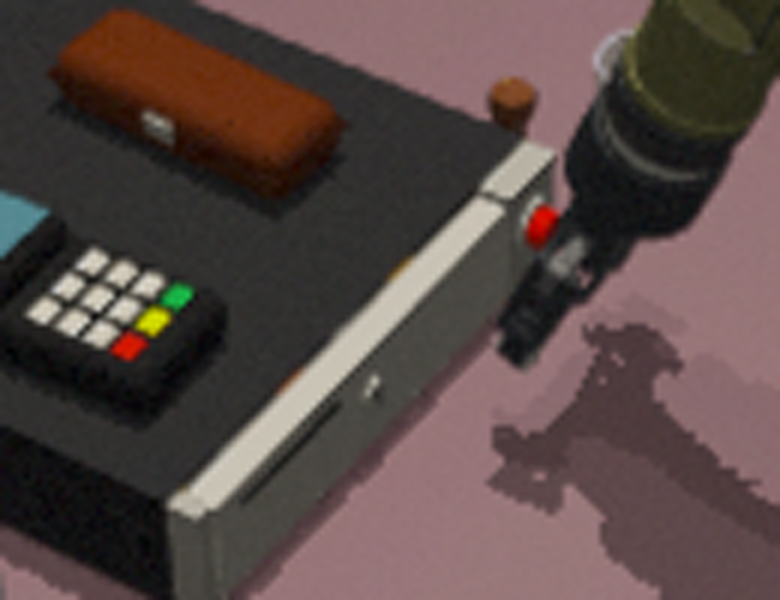

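View pics/w2.png

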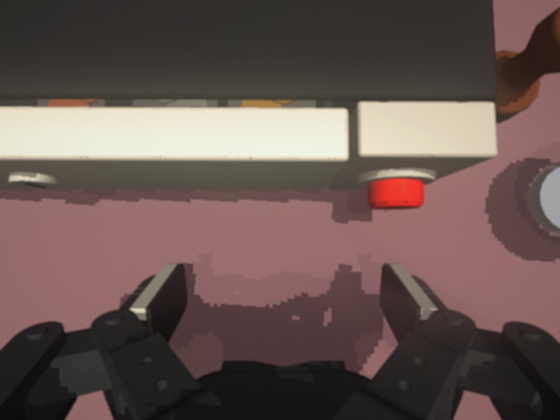

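The wrist view shows the button face at columns 370–423, rows 205–208, and the tips at about (393,265) and (172,265), with the till front level in the image. The side view shows the left tip's end near crop (515,360). I'll check these against the model.

```bash
cat > ck.py <<'E'
import h,pickle,sys
from tgt import *
from station import r
h.d=pickle.load(open("c1.pkl","rb"))
q=r.read_state();P=q["position"];Q=R.from_rotvec(q["ee_rot"]).as_matrix()
for sg,nm in((1,"right"),(-1,"left")):
  for tip in(160,173):
    for ux in(11,-11):
      p=P+Q@np.array([ux,sg*49.75,tip]); print(nm,tip,ux,p.round(1),"wrist",h.proj("wrist",p)[0].round(0),"side crop",((h.proj("side",p)[0]-[200,150]+.5)*6).round(0))
for g in(0,):
  for y in(-12,0,12):
    p=B+L*y;print("btn",p.round(1),h.proj("wrist",p)[0].round(0),h.proj("wrist",p+[0,0,12])[0].round(0),((h.proj("side",p)[0]-[200,150]+.5)*6).round(0))
E
python3 ck.py
```

```text
right 160 11 [572.4 -82.9  49.8] wrist [397. 258.] side crop [590. 245.]
right 160 -11 [552.  -84.6  41.8] wrist [392. 303.] side crop [622. 270.]
right 173 11 [577.1 -82.5  37.6] wrist [388. 246.] side crop [582. 259.]
right 173 -11 [556.6 -84.3  29.7] wrist [384. 289.] side crop [614. 283.]
left 160 11 [563.9  16.2  49.7] wrist [165. 258.] side crop [493. 351.]
left 160 -11 [543.4  14.5  41.8] wrist [169. 303.] side crop [526. 377.]
left 173 11 [568.5  16.6  37.6] wrist [174. 246.] side crop [485. 365.]
left 173 -11 [548.1  14.9  29.7] wrist [178. 288.] side crop [518. 390.]
btn [598. -93.  48.] [422. 201.] [435. 198.] [563. 219.]
btn [597. -81.  48.] [395. 201.] [405. 198.] [552. 231.]
btn [596. -69.  48.] [367. 201.] [375. 198.] [540. 244.]
```

Request:
send_rows(
  steps=[
    [5, 0.5, -1, 0, 0, 0, 100],
    [10, 1, -1.5, 0, 0, 0, 100],
    [15, 1.5, -1.5, 0, 0, 0, 100],
    [18, 1.8, -1.5, 0, 0, 0, 100],
    [20, 2, -1.5, 0, 0, 0, 100],
    [20, 2, -1.5, 0, 0, 0, 100],
    [20, 2, -1.5, 0, 0, 0, 100],
  ],
)

```text
t: 3.8
position: [521.0, -37.0, 193.4]
ee_rot: [-3.071, -0.132, -0.572]
force: [0.4, 0.1, 0.2]
gripper_width: 85.5
gripper_force: 0.0
```

Run:
```python
from station import r
import cv2,numpy as np
c=r.capture("wrist");cv2.imwrite("pics/w3.png",cv2.resize(c["pixels"][130:330,100:480,::-1],(760,400),interpolation=cv2.INTER_CUBIC))
q=r.read_state();print(q["force"].round(2),q["position"].round(1))
```

```text
[-0.02  0.3  -0.21] [520.7 -37.  193.4]
```

View pics/w3.png

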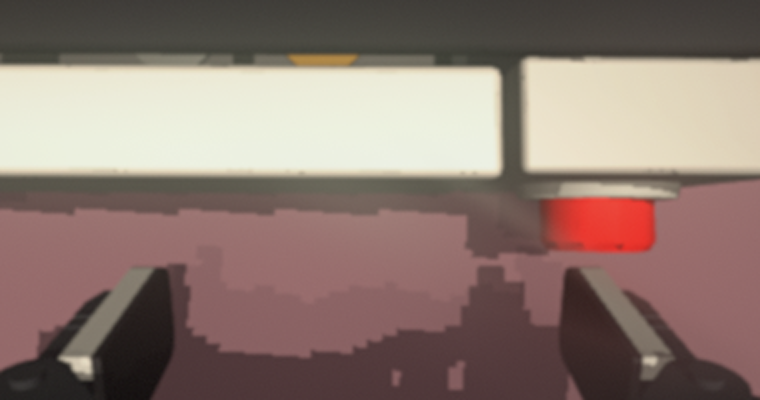

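Request:
send_rows(
  steps=[
    [0, -1.5, 0, 0, 0, 0, 100],
    [0, -3, 0, 0, 0, 0, 100],
    [2, -2.8, 0, 0, 0, 0, 100],
    [4, -2.7, 0, 0, 0, 0, 100],
    [6, -2.5, 0, 0, 0, 0, 100],
    [7, -2.4, 0, 0, 0, 0, 100],
    [7, -2.4, 0, 0, 0, 0, 100],
    [7, -2.4, 0, 0, 0, 0, 100],
  ],
)

```text
t: 4.52
position: [525.9, -39.8, 192.6]
ee_rot: [-3.073, -0.13, -0.565]
force: [-6.0, -0.9, 4.1]
gripper_width: 85.6
gripper_force: 3.4
```

```bash
cat > dr.py <<'E'
from station import r
import numpy as np
c=r.capture("wrist");p=c["pixels"].astype(int)
# bright strip rows (drawer: left columns, upright: right cols), button red rows
g=p.min(2)
for x in(20,60,220,300,325,380,400,430):
    b=np.where(g[100:260,x]>150)[0]+100; print(x,(b.min(),b.max()) if len(b) else None,end=" ")
m=(p[:,:,0]>150)&(p[:,:,1]<70)
ys,xs=np.where(m);print("red",ys.min(),ys.max(),xs.min(),xs.max())
q=r.read_state();print(round(q["t"],2),q["force"].round(2),q["position"].round(1))
E
python3 dr.py
```

```text
20 (np.int64(174), np.int64(239)) 60 (np.int64(174), np.int64(228)) 220 (np.int64(174), np.int64(228)) 300 (np.int64(175), np.int64(229)) 325 (np.int64(175), np.int64(228)) 380 (np.int64(172), np.int64(236)) 400 (np.int64(171), np.int64(237)) 430 (np.int64(171), np.int64(226)) red 240 264 368 420
4.57 [-6.65 -0.23  4.42] [525.9 -39.8 192.6]
```

Request:
send_rows(
  steps=[
    [1, 0.1, 0, 0, 0, 0, 100],
    [2, 0.2, 0, 0, 0, 0, 100],
    [3, 0.3, 0, 0, 0, 0, 100],
    [3, 0.3, 0, 0, 0, 0, 100],
  ],
)

```text
t: 4.9
position: [528.7, -39.5, 192.6]
ee_rot: [-3.074, -0.13, -0.564]
force: [-7.6, -1.8, 6.2]
gripper_width: 85.2
gripper_force: 3.8
```

```bash
python3 dr.py
```

```text
20 (np.int64(182), np.int64(246)) 60 (np.int64(182), np.int64(236)) 220 (np.int64(183), np.int64(237)) 300 (np.int64(183), np.int64(237)) 325 (np.int64(183), np.int64(237)) 380 (np.int64(180), np.int64(243)) 400 (np.int64(179), np.int64(244)) 430 (np.int64(179), np.int64(234)) red 247 264 368 420
4.95 [-7.37 -1.56  4.85] [528.7 -39.5 192.6]
```

Request:
send_rows(
  steps=[
    [1, 0.1, 0, 0, 0, 0, 100],
    [2, 0.2, 0, 0, 0, 0, 100],
    [2.5, 0.2, 0, 0, 0, 0, 100],
    [2.5, 0.2, 0, 0, 0, 0, 100],
    [2.5, 0.2, 0, 0, 0, 0, 100],
  ],
)

```text
t: 5.37
position: [530.2, -39.2, 191.8]
ee_rot: [-3.074, -0.132, -0.56]
force: [-8.7, -2.3, 3.0]
gripper_width: 85.4
gripper_force: 4.1
```

```bash
python3 dr.py
```

```text
20 (np.int64(213), np.int64(259)) 60 (np.int64(213), np.int64(259)) 220 (np.int64(213), np.int64(259)) 300 (np.int64(214), np.int64(259)) 325 (np.int64(214), np.int64(259)) 380 (np.int64(183), np.int64(245)) 400 (np.int64(183), np.int64(248)) 430 (np.int64(183), np.int64(238)) red 251 262 374 421
5.42 [-8.79 -2.24  3.89] [530.2 -39.2 191.8]
```

Request:
send_rows(
  steps=[
    [0, 0, 0, 0, 0, 0, 100],
    [0, 0, 0, 0, 0, 0, 100],
    [0, 0, 0, 0, 0, 0, 100],
    [0, 0, 0, 0, 0, 0, 100],
    [0, 0, 0, 0, 0, 0, 100],
    [0, 0, 0, 0, 0, 0, 100],
    [0, 0, 0, 0, 0, 0, 100],
    [0, 0, 0, 0, 0, 0, 100],
    [0, 0, 0, 0, 0, 0, 100],
  ],
)

```text
t: 6.17
position: [530.2, -39.2, 191.8]
ee_rot: [-3.074, -0.132, -0.56]
force: [-8.7, -2.4, 3.5]
gripper_width: 85.5
gripper_force: 4.1
```

```bash
python3 dr.py;  python3 - <<'E'
from station import r
import cv2
c=r.capture("wrist");cv2.imwrite("pics/w4.png",c["pixels"][:,:,::-1])
E
```

```text
20 (np.int64(213), np.int64(259)) 60 (np.int64(213), np.int64(259)) 220 (np.int64(213), np.int64(259)) 300 (np.int64(214), np.int64(259)) 325 (np.int64(214), np.int64(259)) 380 (np.int64(183), np.int64(246)) 400 (np.int64(183), np.int64(248)) 430 (np.int64(183), np.int64(238)) red 251 262 374 421
6.22 [-7.32 -2.53  2.84] [530.2 -39.2 191.8]
```

View pics/w4.png

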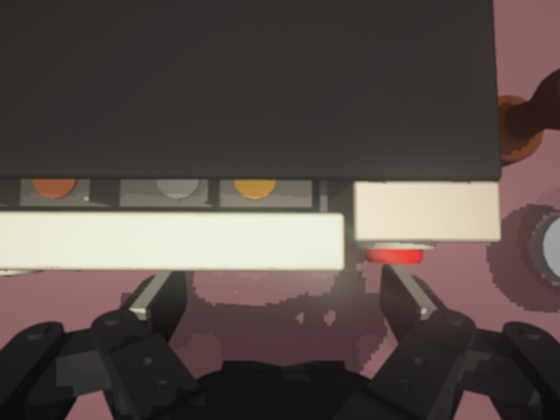

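The drawer front is out about 10 mm and resting on the left finger at (172,268), while the right finger still holds the button in. Now I'll ease it out.

Request:
send_rows(
  steps=[
    [-0.5, 0, 0, 0, 0, 0, 100],
    [-1.5, -0.1, 0, 0, 0, 0, 100],
    [-3, -0.3, 0, 0, 0, 0, 100],
    [-5, -0.4, 0, 0, 0, 0, 100],
    [-7, -0.6, 0, 0, 0, 0, 100],
    [-9, -0.8, 0, 0, 0, 0, 100],
    [-11, -0.9, 0, 0, 0, 0, 100],
    [-13, -1.1, 0, 0, 0, 0, 100],
    [-15, -1.3, 0, 0, 0, 0, 100],
    [-17, -1.5, 0, 0, 0, 0, 100],
    [-19, -1.6, 0, 0, 0, 0, 100],
    [-21, -1.8, 0, 0, 0, 0, 100],
  ],
)

```text
t: 7.27
position: [510.2, -40.8, 192.1]
ee_rot: [-3.073, -0.132, -0.564]
force: [-4.6, -2.1, -3.1]
gripper_width: 85.4
gripper_force: 2.9
```

```bash
python3 dr.py
```

```text
20 (np.int64(212), np.int64(259)) 60 (np.int64(212), np.int64(259)) 220 (np.int64(213), np.int64(259)) 300 (np.int64(213), np.int64(259)) 325 (np.int64(213), np.int64(259)) 380 (np.int64(125), np.int64(195)) 400 (np.int64(125), np.int64(196)) 430 (np.int64(125), np.int64(178)) red 199 226 369 420
7.32 [-7.06 -1.99 -0.82] [509.7 -40.8 192. ]
```

Drawer stays on the finger.

Request:
send_rows(
  steps=[
    [-1, -0.1, 0, 0, 0, 0, 100],
    [-3, -0.3, 0, 0, 0, 0, 100],
    [-5, -0.4, 0, 0, 0, 0, 100],
    [-7, -0.6, 0, 0, 0, 0, 100],
    [-9, -0.8, 0, 0, 0, 0, 100],
    [-11, -0.9, 0, 0, 0, 0, 100],
    [-13, -1.1, 0, 0, 0, 0, 100],
    [-15, -1.3, 0, 0, 0, 0, 100],
    [-17, -1.5, 0, 0, 0, 0, 100],
    [-19, -1.6, 0, 0, 0, 0, 100],
    [-21, -1.8, 0, 0, 0, 0, 100],
    [-23, -2, 0, 0, 0, 0, 100],
  ],
)

```text
t: 8.32
position: [487.3, -42.8, 192.2]
ee_rot: [-3.072, -0.132, -0.564]
force: [-4.7, -1.8, -3.3]
gripper_width: 85.2
gripper_force: 2.5
```

Request:
send_rows(
  steps=[
    [-2, -0.2, 0, 0, 0, 0, 100],
    [-4, -0.3, 0, 0, 0, 0, 100],
    [-6, -0.5, 0, 0, 0, 0, 100],
    [-8, -0.7, 0, 0, 0, 0, 100],
    [-10, -0.9, 0, 0, 0, 0, 100],
    [-12, -1, 0, 0, 0, 0, 100],
    [-14, -1.2, 0, 0, 0, 0, 100],
    [-16, -1.4, 0, 0, 0, 0, 100],
    [-18, -1.5, 0, 0, 0, 0, 100],
    [-20, -1.7, 0, 0, 0, 0, 100],
    [-22, -1.9, 0, 0, 0, 0, 100],
    [-24, -2.1, 0, 0, 0, 0, 100],
  ],
)

```text
t: 9.32
position: [465.2, -44.8, 193.6]
ee_rot: [-3.07, -0.132, -0.573]
force: [-3.7, 0.5, -4.1]
gripper_width: 85.4
gripper_force: 2.2
```

```bash
python3 dr.py
```

```text
20 (np.int64(212), np.int64(259)) 60 (np.int64(212), np.int64(259)) 220 (np.int64(213), np.int64(259)) 300 (np.int64(213), np.int64(259)) 325 (np.int64(213), np.int64(259)) 380 None 400 None 430 None red 94 123 366 415
9.37 [-6.15 -0.42 -0.8 ] [464.7 -44.8 193.4]
```

Request:
send_rows(
  steps=[
    [-1, -0.1, 0, 0, 0, 0, 100],
    [-3, -0.3, 0, 0, 0, 0, 100],
    [-5, -0.4, 0, 0, 0, 0, 100],
    [-7, -0.6, 0, 0, 0, 0, 100],
    [-9, -0.8, 0, 0, 0, 0, 100],
    [-11, -0.9, 0, 0, 0, 0, 100],
    [-13, -1.1, 0, 0, 0, 0, 100],
    [-15, -1.3, 0, 0, 0, 0, 100],
    [-16.5, -1.4, 0, 0, 0, 0, 100],
    [-18, -1.5, 0, 0, 0, 0, 100],
    [-19, -1.6, 0, 0, 0, 0, 100],
    [-20, -1.7, 0, 0, 0, 0, 100],
  ],
)

```text
t: 10.37
position: [445.5, -46.6, 193.7]
ee_rot: [-3.07, -0.132, -0.573]
force: [-4.0, 0.3, 0.4]
gripper_width: 85.7
gripper_force: 1.9
```

Request:
send_rows(
  steps=[
    [-1, -0.1, 0, 0, 0, 0, 100],
    [-2, -0.2, 0, 0, 0, 0, 100],
    [-3, -0.3, 0, 0, 0, 0, 100],
    [-4, -0.4, 0, 0, 0, 0, 100],
    [-5, -0.5, 0, 0, 0, 0, 100],
    [-6, -0.5, 0, 0, 0, 0, 100],
    [-7, -0.6, 0, 0, 0, 0, 100],
    [-8, -0.7, 0, 0, 0, 0, 100],
    [-9, -0.8, 0, 0, 0, 0, 100],
    [-10, -0.9, 0, 0, 0, 0, 100],
    [-11, -1, 0, 0, 0, 0, 100],
    [-11, -1, 0, 0, 0, 0, 100],
  ],
)

```text
t: 11.37
position: [434.7, -47.7, 193.8]
ee_rot: [-3.071, -0.132, -0.574]
force: [0.2, -0.1, -0.7]
gripper_width: 85.8
gripper_force: 0.0
```

```bash
python3 dr.py
```

```text
20 (np.int64(199), np.int64(259)) 60 (np.int64(199), np.int64(252)) 220 (np.int64(183), np.int64(253)) 300 (np.int64(200), np.int64(254)) 325 (np.int64(200), np.int64(254)) 380 None 400 None 430 None red 24 56 364 411
11.42 [0.37 0.22 0.42] [434.6 -47.7 193.7]
```

Request:
send_rows(
  steps=[
    [-5, -0.5, 0, 0, 0, 0, 100],
    [-12, -1, 0, 0, 0, 0, 100],
    [-20, -2, 0, 0, 0, 0, 100],
    [-28, -2, 3, 0, 0, 0, 100],
    [-34, -3, 15, 0, 0, 0, 100],
    [-40, -3, 35, 0, 0, 0, 100],
    [-45, -4, 60, 0, 0, 0, 100],
    [-50, -4, 85, 0, 0, 0, 100],
    [-55, -4, 105, 0, 0, 0, 100],
    [-60, -4, 115, 0, 0, 0, 100],
    [-60, -4, 120, 0, 0, 0, 100],
    [-60, -4, 120, 0, 0, 0, 100],
  ],
)

```text
t: 12.42
position: [374.1, -51.7, 314.6]
ee_rot: [-3.07, -0.132, -0.576]
force: [0.8, 0.6, -1.0]
gripper_width: 85.5
gripper_force: 0.0
```

Run:
```python
from station import r
import cv2
c=r.capture("side");cv2.imwrite("pics/s5.png",cv2.resize(c["pixels"][120:320,130:400,::-1],(800,593),interpolation=cv2.INTER_CUBIC))
q=r.read_state();print(q["t"],q["force"],abs(q["qd"]).max(),q["position"])
```

```text
12.4667 [0.42323351 0.45061426 0.18535742] 0.02602562539356279 [374.01611612 -51.60113502 313.65149211]
```

View pics/s5.png

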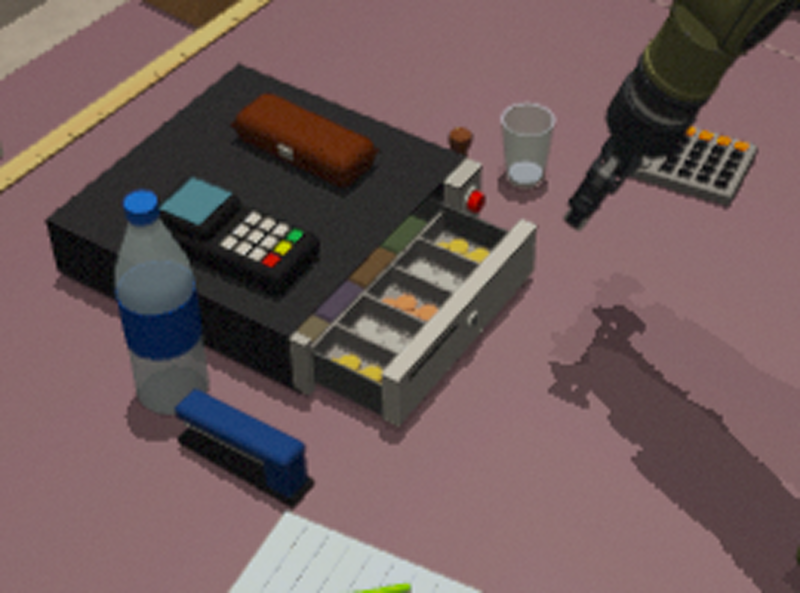

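The drawer is fully open (front at crop (400–535, 230–420)), the hand is clear, and the glass, stamp, terminal, case, bottle and stapler are still standing in place.

```bash
python3 -c "
from station import r
print(r.finish_job())"
```

```text
the job is handed in; nothing more can be done
None
```

The till is open and handed in: the drawer was caught about 10 mm out, held for nearly a second, then eased slowly to its stop; the hand is clear and the things seen around the till in the last picture look undisturbed.

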